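Change the tube feeder to the green feed

TASK

The next lot needs another feed on the tube feeder: with the fingertips push its black-knobbed gear lever along the H-gate, out of the left-hand side, across the neutral channel and fully home in the right-hand slot beside the green button, and leave it there. Only push it, without taking it between the fingers or forcing it against the gate, and do not run it into the slot beside the yellow button on the way. Leave the cut tubes, plug gauge and mug where they are.

Things in the scene. Friction and masses are not known exactly. Their poses are not given: they have to be found in the camera images.
- feeder: Green bench tube feeder, fixed: 172 x 164 mm foot, 136 mm square gearbox, grey motor behind, rollers with a black tube on its right, yellow cutter guard and grey tray in front of them. Origin: on the bench straight below the lever's pivot; x = far (away from the robot, along the slots), y = left, z up; yaw within 0.3 rad of the world. Nothing on it but the lever is higher than 0.11.
- gate_centre (a point): Centre of the H-gate at the top of its level steel plate (124 x 116 mm), 0.100 above the feeder's origin, axes as the feeder. Two slots along x at y = +0.018 (left) and -0.018 (right), 14 mm wide, ending at x = +0.032 (far) and -0.032 (near), are joined at x = 0 by the neutral channel along y, 18 mm wide. The tongues between the slots have 4 mm rounded corners.
- lever_cross (a joint): Sideways lean of the gear lever, rad, 0 upright: positive leans right (feeder -y). About -0.24 in the left slots, +0.24 in the right slots (give or take 0.03 of play). It can change only in the neutral channel. The lever's pivot is 0.022 above the feeder's origin; this hinge (along feeder x) carries the fore-and-aft hinge, both axes meeting there.
- lever_shift (a joint): Fore-and-aft lean of the gear lever, rad, 0 in neutral: positive leans far (feeder +x), about +0.33 at the end of a far slot, -0.33 at the end of a near slot; free to cross within 0.05 of 0. Starts anywhere along the left slots. The joint is stiff and the lever stays where it is left: 2 N at the knob moves it, up to 4 N at 0.1 m/s. The gate's metal stops it.
- knob (a point): Centre of the lever's black pear-shaped knob, on the lever's axis 0.165 from the pivot; z points up along the lever. Here 36 mm across; it reaches 20 mm above and 25 mm below this point, then a bare 10 mm steel shaft. Upright it is 0.187 above the bench; neutral to home moves it about 55 mm fore or aft, left to right slots about 78 mm.
- button_green: Green domed button, 19 mm across and 5 mm high, flat on the gate plate beside one slot. Origin: centre of its underside, 0.100 above the bench. In feeder's frame it lies at x = +0.020 (beside the far slot) or -0.020 (beside the near slot), y = -0.0415, that is on the right-hand side. It marks the wanted slot.
- button_yellow: Yellow domed button, 19 mm across and 5 mm high, flat on the gate plate beside one slot. Origin: centre of its underside, 0.100 above the bench. In feeder's frame it lies at x = +0.020 (beside the far slot) or -0.020 (beside the near slot), y = -0.0415, at the other slot of the right-hand side.
- button_red: Red domed button, 19 mm across and 5 mm high, flat on the gate plate beside one slot. Origin: centre of its underside, 0.100 above the bench. In feeder's frame it lies at x = +0.020 (beside the far slot) or -0.020 (beside the near slot), y = +0.0415, on the left-hand side.
- button_blue: Blue domed button, 19 mm across and 5 mm high, flat on the gate plate beside one slot. Origin: centre of its underside, 0.100 above the bench. In feeder's frame it lies at x = +0.020 (beside the far slot) or -0.020 (beside the near slot), y = +0.0415, on the left-hand side.
- tube_a: Loose cut black rubber tube, 27 mm across, 59 mm long, lying in the feeder's outfeed tray. Origin: underside of its middle. Leave alone.
- tube_b: Second cut black rubber tube, 27 mm across, 59 mm long, lying in the tray. Origin: underside of its middle. Leave alone.
- plug_gauge: Loose steel plug gauge with a green ring, 97 mm long, 22 mm across, lying on the bench left of the feeder. Origin: underside of its middle. Leave alone.
- mug: White mug, 92 mm across, 95 mm high, on the bench right of the feeder. Origin: centre of its foot. Leave alone.

How it is judged:
By the outcome, as a careful person would: the job done as asked, in the order asked, and still so for the second after the job is handed in, with the robot touching nothing.
It also fails if it takes over 45 s, if anything falls off the work surface, if the arm or the gripper's body presses on something with over 40 N, if the wrist force passes 120 N, or if a joint passes its speed limit or range.

ROBOT

A 6-joint arm with a two-finger parallel gripper is mounted at the origin on a cart in front of the work surface, level with it; the furniture and walls round the work are solid. World frame = base frame: x ahead of the robot, y to its left, z up, the work surface at z = 0. Lengths are in m, angles in rad, forces in N, time in s.
With the tool pointing down it reaches from about 0.275 to 0.975 m from the base axis. Payload 8.4 kg.
Tool frame: the origin (TCP) lies on the centre line of the jaws, within the pads' length; the fingertips stand 22 mm ahead of it and the grasp point (between the pads) lies 3 mm ahead of it; x points along the fingers, z is the direction in which the jaws open and shut, and the axes are right-handed (so a half turn about x gives the same grasp; the last joint's range is limited). The gripper opens to 92 mm and grips with 3 to 60 N. Pads are 20 mm wide; open, the fingers measure 128 mm over their backs; the gripper's body (75 mm by 189 mm) begins 69 mm behind the grasp point.
Start: joints at [-1.221, 0.353, 1.633, -0, 1.155, -0.002], TCP at [0.215, -0.587, 0.237] pointing down, gripper open.
Joint ranges: [-2.63, 2.63], [-0.92, 2.1], [0.06, 2.66], [-1.3, 4.44], [0, 2.69], [-3.02, 3.02]. Speed limits (rad/s): [2.22, 2.22, 2.79, 3.14, 3.14, 3.14].

INTERFACE

Orientations are given as a rotation vector (axis times angle).
In Python, from rig import get_state, camera, sign_off gives the robot as it stands.
- The arm moves only by the tool arm_command, never from a script. Its argument "increments" is a list of rows, each a list of 3 entries, a list of its own where there are three numbers: the shift along the tool's x, y, z in m, then the turn about the tool's x in degrees, then the closure in counts, from 0 (fully open) to 255 (shut). A call has 1 to 20 rows; each row is the pose to reach, as a shift and turn from the pose commanded when the call began, along the tool's axes at that moment; what a row does not reach only later rows make up. A row lasts 1/10 s, in which the tool goes at most 50 mm and 8.59 degrees, less where a joint would pass 70% of its speed; a pose out of reach is approached as far as the arm can. A call with a gripper value outside its range is refused whole. The fingers move at their own pace and stop on an object; "newtons" is the grip in N (left out, the last holds). Time passes only in rows, so rows that repeat a pose let the fingers close. It gives the time, the measured TCP pose, the force and the opening at its end, in the units of the state.
- get_state(): the state, without advancing time (a new reading comes with each control period).
- camera(name): name is "scene" or "top"; returns a dict with "pixels" (400x640x3 uint8, red, green, blue), "depth" (400x640 float32, m along the optical axis (not along the pixel's ray), 0 where there is no reading), "fx", "fy", "cx", "cy" (pixels), "cam_to_world" (4x4, takes a point from camera to world coordinates). Camera axes: x right, y down, z forward; pixel columns grow to the right and rows downward; lengths in m; the calibration is good to about 2 mm. A picture is of the moment at which its call begins.
- sign_off(): hands the job in, once; it reports no verdict.
The state is a dict: "t": time; "joint_pos": joint angles; "qvel": joint speeds; "joint_efforts": joint torques, N m; "position": TCP position; "eef_rot": TCP orientation; "ft_force": force on the tool from outside, world axes, zero at the start; "wrist_torque": the same for the moment, N m; "opening": opening from 0.0 (shut) to 1.0 (fully open).
Only numpy, scipy, OpenCV 4.12 (cv2) and the standard library are available. Lean on these libraries where they do the work, as an engineer would, in place of code of your own. Each camera call takes 0.05 s, during which the arm holds its last target.

## Working session

There is one attempt and no reset: what is moved stays moved. The work goes in short steps, Python scripts to look and compute and a tool call to move; the robot and the scene stay as the last step left them, time stands still between calls to the robot, and variables do not carry over. Pictures are saved under pics/ and viewed, and the job is handed in when it is done.

Besides the shell and the picture viewer there is one more tool, called after "Request:" as name([rows], argument=value, ...), one row to a line, values as JSON. arm_command: Moves the arm, as the interface text tells. Its arguments: {"type":"object","properties":{"increments":{"type":"array","items":{"type":"array"}},"newtons":{"type":"number"}},"required":["increments"]}

```bash
mkdir -p pics; ls; cat > h.py <<'E'
import numpy as np,cv2
from rig import get_state,camera
def grab(n,f):
    c=camera(n); cv2.imwrite(f'pics/{f}.png',c['pixels'][...,::-1]); np.savez(f'{f}.npz',**c); return c
def pts(c):
    v,u=np.mgrid[0:400,0:640]; d=c['depth']
    P=np.stack([(u-c['cx'])/c['fx']*d,(v-c['cy'])/c['fy']*d,d,np.ones_like(d)],-1)
    return (P@np.asarray(c['cam_to_world']).T)[...,:3]
E
python3 - <<'E'
from h import *
s=get_state(); print(s)
for n in('scene','top'):
    c=grab(n,n+'0'); print(n,c['fx'],c['cx'],c['cy'],np.round(c['cam_to_world'],3))
E
```

```text
pics
{'t': 0.0, 'joint_pos': array([-1.22137741e+00,  3.53651743e-01,  1.63415853e+00, -2.83963881e-06,
        1.15521413e+00, -2.42340041e-03]), 'qvel': array([ 0.00186847,  0.00065499, -0.00038222,  0.0006086 ,  0.00053671,
        0.00068045]), 'joint_efforts': array([ 8.99748793e-04, -5.93837464e+01, -3.34214401e+01,  6.98223151e-02,
        2.31083779e-02, -1.23139121e-04]), 'position': array([ 0.21521071, -0.58625874,  0.235851  ]), 'eef_rot': array([ 0.94706948,  1.35656007, -0.9457133 ]), 'ft_force': array([-0.45376129, -0.56402806, -0.25851459]), 'wrist_torque': array([ 0.00877775, -0.00246531,  0.00505174]), 'opening': 0.9978442432887783}
scene 455.5557005835192 316.3088469529746 197.8683488619279 [[ 0.592 -0.532  0.605 -0.268]
 [-0.805 -0.375  0.459 -0.774]
 [-0.017 -0.759 -0.65   0.976]
 [ 0.     0.     0.     1.   ]]
top 454.59407867006826 322.51798683990705 201.58558502837235 [[-0.009 -0.989  0.146  0.368]
 [-1.     0.011  0.014 -0.198]
 [-0.016 -0.146 -0.989  1.147]
 [ 0.     0.     0.     1.   ]]
```

View pics/scene0.png

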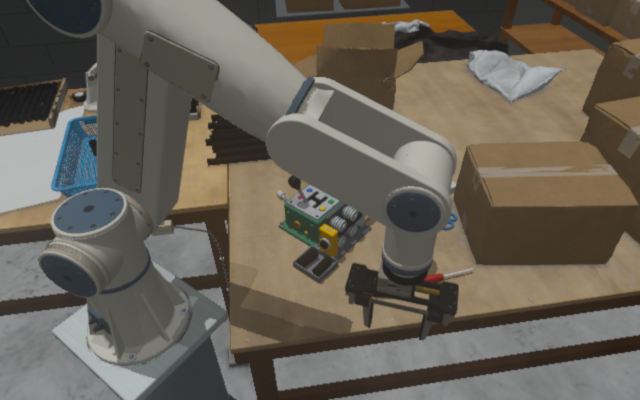

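View pics/top0.png

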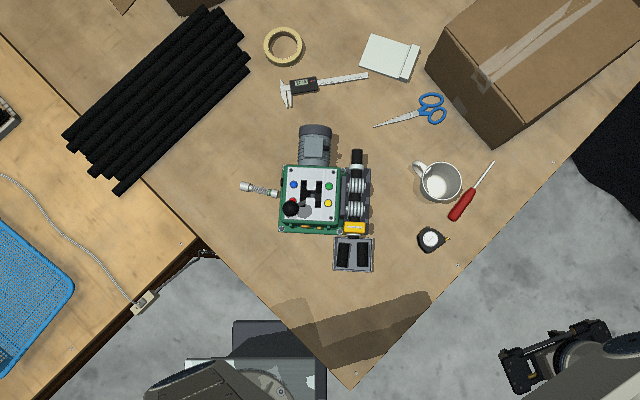

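```bash
python3 - <<'E'
from h import *
ims=[]
for n,(a,b,w,h) in {'top':(260,140,120,110),'scene':(260,160,120,110)}.items():
    c=dict(np.load(n+'0.npz')); p=c['pixels'][b:b+h,a:a+w,::-1]
    ims.append(cv2.resize(p,None,fx=5,fy=5,interpolation=cv2.INTER_CUBIC))
    cv2.imwrite(f'pics/{n}0z.png',ims[-1])
    P=pts(c); px=c['pixels'].astype(int); hsv=cv2.cvtColor(c['pixels'],cv2.COLOR_RGB2HSV)
    for nm,lo,hi in(('green',45,75),('yellow',22,35),('blue',100,125),('red',0,6)):
        m=((hsv[...,0]>=lo)&(hsv[...,0]<=hi)&(hsv[...,1]>120)&(hsv[...,2]>90)&(P[...,2]>.09)&(P[...,2]<.125)).astype('uint8')
        k,l,st,ce=cv2.connectedComponentsWithStats(m)
        for i in range(1,k):
            if 8<st[i,4]<300: print(n,nm,st[i,4],np.round(ce[i],1),np.round(P[l==i].mean(0),4))
    m=(px.max(-1)<60)&(P[...,2]>.135)&(P[...,2]<.22)
    m&=(P[...,0]<.75)&(abs(P[...,1]+.15)<.15); v,u=np.nonzero(m)
    if len(u): print(n,'knob',len(u),u.mean(),v.mean(),P[m].mean(0),P[m].max(0),P[m].min(0))
E
```

```text
top green 11 [284.2 185.7] [ 0.5624 -0.0931  0.0937]
top green 32 [328.5 185.5] [ 0.5597 -0.1975  0.1047]
top green 10 [336.6 207.2] [ 0.51   -0.2159  0.0933]
top yellow 35 [327.7 202.7] [ 0.5194 -0.1952  0.1038]
top yellow 187 [354.1 226.8] [ 0.4634 -0.2557  0.0965]
top blue 37 [293. 184.] [ 0.5643 -0.1147  0.1044]
top red 11 [292.5 199. ] [ 0.529  -0.1136  0.1038]
top knob 203 290.29064039408865 208.01477832512316 [ 0.49636147 -0.11588557  0.19030503] [ 0.51226752 -0.09753687  0.20002212] [ 0.48180667 -0.13169989  0.17748318]
scene yellow 15 [322. 208.] [ 0.5165 -0.1982  0.105 ]
scene yellow 120 [327.9 230.3] [ 0.4588 -0.2597  0.0973]
scene blue 10 [309.2 189.7] [ 0.5607 -0.119   0.1056]
scene knob 282 189.08156028368793 245.04255319148936 [ 0.17310886 -0.08789361  0.20141533] [ 0.50162918 -0.0411794   0.21875072] [-0.061758   -0.13600729  0.15808752]
```

```bash
sleep 0
```

```text
(no output)
```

View pics/top0z.png

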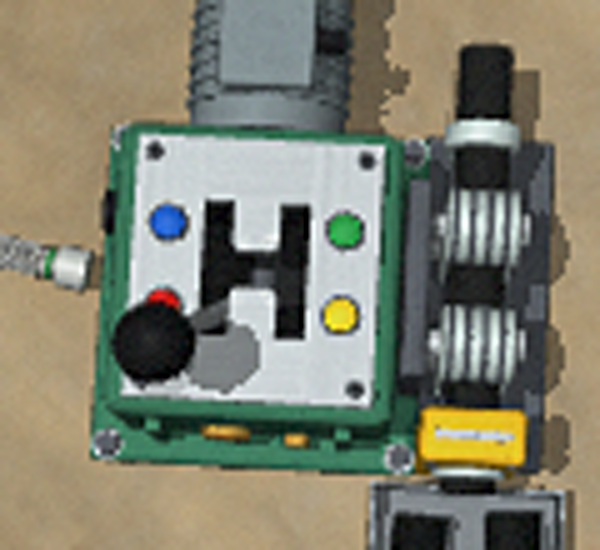

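View pics/scene0z.png

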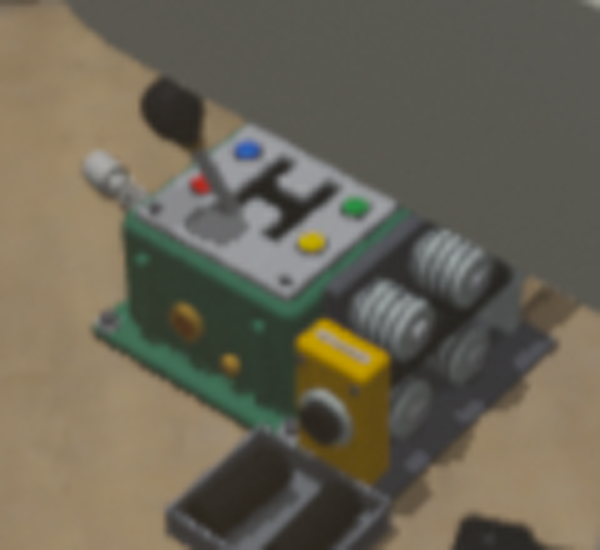

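Top view: the knob (crop 153,342; full 290,208) stands in the near-left slot by red, with green far-right (328,186) and yellow near-right (328,203). So the path is far to neutral, right across, then far again into green.

```bash
cat >> h.py <<'E'
from scipy.spatial.transform import Rotation as R
YAW=-0.056; C=np.array([.541,-.156,0.]); RF=R.from_euler('z',YAW).as_matrix()
def f2w(p): return C+RF@np.asarray(p,float)
def w2f(p): return RF.T@(np.asarray(p,float)-C)
def knob(sh,cr): # feeder frame
    return np.array([.165*np.sin(sh),-.165*np.cos(sh)*np.sin(cr),.022+.165*np.cos(sh)*np.cos(cr)])
def st():
    s=get_state(); T=R.from_rotvec(s['eef_rot']).as_matrix(); tip=s['position']+.022*T[:,0]
    return s,T,tip
def to(tipF): # shift in tool axes to bring tip to feeder-frame point
    s,T,tip=st(); return T.T@(f2w(tipF)-tip)
E
python3 - <<'E'
from h import *
s,T,tip=st(); print(np.round(T,3)); Z=RF.T@T
print('tool z in feeder',Z[:,2],'y',Z[:,1]); print('tip F',w2f(tip))
for r in (-90,-60,-30,30,60,90): pass
a=np.degrees(np.arctan2(Z[1,2],Z[0,2])); print('jaw angle in feeder deg',a)
for q in [(-.33,-.24),(-.28,-.24),(0,-.24),(0,.24),(.33,.24)]: print(q,knob(*q),f2w(knob(*q)))
c=dict(np.load('top0.npz')); P=pts(c); m=(c['pixels'].max(-1)<60)&(P[...,2]>.15)&(abs(P[...,0]-.5)<.05)&(abs(P[...,1]+.12)<.05)
# sphere fit r=.018
from scipy.optimize import least_squares
Q=P[m]; r=least_squares(lambda p:np.linalg.norm(Q-p,axis=1)-.018,[.5,-.116,.175],loss='soft_l1',f_scale=.002); print('knob',r.x,w2f(r.x),np.abs(r.fun).mean(),m.sum())
E
```

```text
[[-0.     0.939  0.345]
 [ 0.001  0.345 -0.939]
 [-1.     0.    -0.001]]
tool z in feeder [ 0.3965647  -0.91800598 -0.00120538] y [9.18006654e-01 3.96564979e-01 5.27223765e-06]
tip F [-0.30118143 -0.44787818  0.21393885]
jaw angle in feeder deg -66.63638601576811
(-0.33, -0.24) [-0.0534671   0.03710466  0.17362293] [ 0.48969349 -0.11596091  0.17362293]
(-0.28, -0.24) [-0.04559868  0.03769349  0.17602909] [ 0.49758253 -0.1158134   0.17602909]
(0, -0.24) [0.         0.03922093 0.18227077] [ 0.54319522 -0.11684055  0.18227077]
(0, 0.24) [ 0.         -0.03922093  0.18227077] [ 0.53880478 -0.19515945  0.18227077]
(0.33, 0.24) [ 0.0534671  -0.03710466  0.17362293] [ 0.59230651 -0.19603909  0.17362293]
knob [ 0.49814265 -0.11423433  0.17784989] [-0.04512782  0.03930144  0.17784989] 0.0010086346211743316 203
```

```bash
python3 - <<'E'
from h import *
for p in [(-.10,.038,.235),(-.10,.038,.150)]: print(np.round(to(p),4))
E
```

```text
[-0.0206  0.3774 -0.3663]
[ 0.0644  0.3774 -0.3662]
```

Request:
arm_command([
  [[-0.02, 0, 0], 0, 255],
  [[-0.02, 0.03, -0.03], 6, 255],
  [[-0.02, 0.06, -0.06], 12, 255],
  [[-0.02, 0.09, -0.09], 18, 255],
  [[-0.02, 0.12, -0.117], 23.4, 255],
  [[-0.02, 0.15, -0.147], 23.4, 255],
  [[-0.02, 0.18, -0.176], 23.4, 255],
  [[-0.02, 0.21, -0.205], 23.4, 255],
  [[-0.02, 0.24, -0.235], 23.4, 255],
  [[-0.02, 0.27, -0.264], 23.4, 255],
  [[-0.02, 0.3, -0.293], 23.4, 255],
  [[-0.02, 0.33, -0.322], 23.4, 255],
  [[-0.02, 0.36, -0.352], 23.4, 255],
  [[-0.02, 0.377, -0.366], 23.4, 255],
  [[-0.02, 0.377, -0.366], 23.4, 255],
  [[-0.02, 0.377, -0.366], 23.4, 255],
], newtons=10)

```text
t: 1.7
position: [0.4429, -0.1132, 0.2563]
eef_rot: [1.249, 1.183, -1.25]
ft_force: [1.2, 0.6, -0.1]
opening: 0.004
```

```bash
python3 - <<'E'
from h import *
s,T,tip=st(); Z=RF.T@T; print(s['t'],w2f(tip),np.degrees(np.arctan2(Z[1,2],Z[0,2])),s['opening'],s['ft_force'])
for n,(a,b,w,h) in {'top':(240,130,140,110),'scene':(240,120,140,130)}.items():
    c=grab(n,n+'1'); cv2.imwrite(f'pics/{n}1z.png',cv2.resize(c['pixels'][b:b+h,a:a+w,::-1],None,fx=4,fy=4,interpolation=cv2.INTER_CUBIC))
E
```

```text
1.7 [-0.10039904  0.03724534  0.23432063] -89.94228678322932 0.0041465168534388225 [ 1.218256    0.59550743 -0.14342865]
```

View pics/top1z.png

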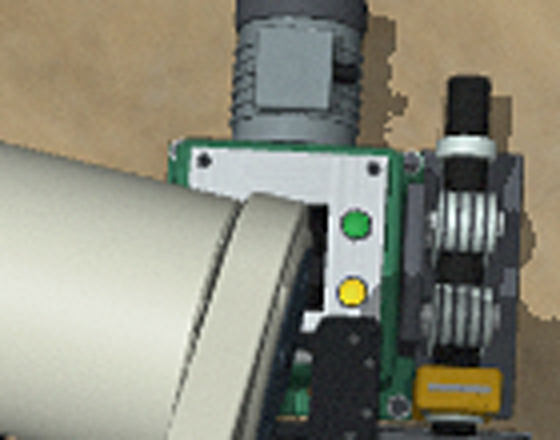

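View pics/scene1z.png

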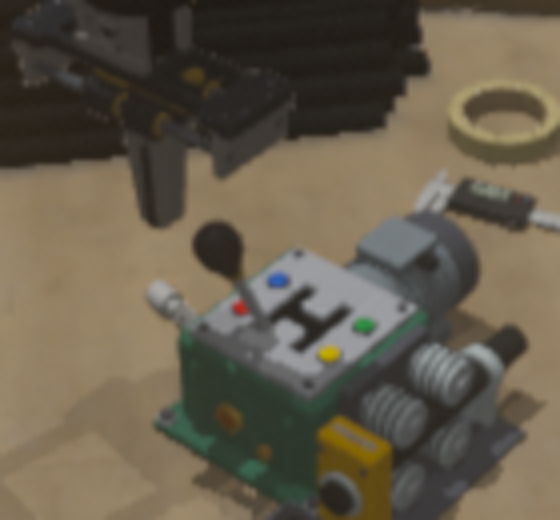

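The scene view now shows the whole gate, with the knob at crop (218,248), short of the near end, and the closed fingers above and near of it. I'll cross-check the feeder pose from this second view.

```bash
cat >> h.py <<'E'
B={'green':(.02,-.0415),'yellow':(-.02,-.0415),'blue':(.02,.0415),'red':(-.02,.0415)}
def look(c,tag='',pr=True):
    P=pts(c); hsv=cv2.cvtColor(c['pixels'],cv2.COLOR_RGB2HSV)
    near=(np.linalg.norm(P[...,:2]-C[:2],axis=-1)<.09)
    for nm,lo,hi in(('green',45,75),('yellow',22,35),('blue',100,125),('red',0,6)):
        e=f2w([*B[nm],0]); m=((hsv[...,0]>=lo)&(hsv[...,0]<=hi)&(hsv[...,1]>110)&(hsv[...,2]>70)&(P[...,2]>.095)&(P[...,2]<.115)&(np.linalg.norm(P[...,:2]-e[:2],axis=-1)<.018))
        if pr and m.sum(): print(tag,nm,m.sum(),np.round(P[m].mean(0),4),'feeder',np.round(w2f(P[m].mean(0)),4))
    m=near&(c['pixels'].max(-1)<70)&(P[...,2]>.14)&(P[...,2]<.215)
    return P[m],m
E
python3 - <<'E'
from h import *
from scipy.optimize import least_squares
for f in('top0','scene1'):
    c=dict(np.load(f+'.npz')); Q,m=look(c,f); v,u=np.nonzero(m)
    r=least_squares(lambda p:np.linalg.norm(Q-p,axis=1)-.018,Q.mean(0)-[0,0,.01],loss='soft_l1',f_scale=.002); print(f,len(Q),u.mean(),v.mean(),r.x,w2f(r.x))
E
```

```text
top0 green 33 [ 0.5595 -0.1976  0.1046] feeder [ 0.0208 -0.0405  0.1046]
top0 yellow 37 [ 0.5193 -0.1954  0.1036] feeder [-0.0195 -0.0405  0.1036]
top0 blue 38 [ 0.5645 -0.1149  0.1043] feeder [0.0211 0.0423 0.1043]
top0 red 12 [ 0.5292 -0.1139  0.1038] feeder [-0.0141  0.0414  0.1038]
top0 207 290.1497584541063 208.0048309178744 [ 0.49814361 -0.11424987  0.17784793] [-0.045126    0.03928597  0.17784793]
scene1 green 10 [ 0.5561 -0.2002  0.1054] feeder [ 0.0175 -0.0433  0.1054]
scene1 yellow 17 [ 0.5154 -0.1988  0.1053] feeder [-0.0232 -0.0442  0.1053]
scene1 blue 12 [ 0.5604 -0.119   0.1049] feeder [0.0173 0.038  0.1049]
scene1 red 9 [ 0.5198 -0.115   0.1055] feeder [-0.0235  0.0398  0.1055]
scene1 116 294.4655172413793 181.86206896551724 [ 0.49741239 -0.11631088  0.17925077] [-0.04574071  0.03718727  0.17925077]
```

```bash
sed -i 's/C=np.array(\[.541,-.156,0.\])/C=np.array([.540,-.1568,0.])/' h.py; python3 - <<'E'
from h import *
for p in [(-.10,.038,.150),(-.08,.038,.150),(-.05,.038,.150)]: print(np.round(to(p),4))
E
```

```text
[ 0.0844 -0.0003 -0.0008]
[ 0.0844  0.0197 -0.0008]
[ 0.0844  0.0497 -0.0008]
```

Request:
arm_command([
  [[0.03, 0, -0.001], 0, 255],
  [[0.06, 0, -0.001], 0, 255],
  [[0.084, 0, -0.001], 0, 255],
  [[0.084, 0, -0.001], 0, 255],
  [[0.084, 0.01, -0.001], 0, 255],
  [[0.084, 0.016, -0.001], 0, 255],
  [[0.084, 0.016, -0.001], 0, 255],
  [[0.084, 0.016, -0.001], 0, 255],
])

```text
t: 2.6
position: [0.4599, -0.1133, 0.1734]
eef_rot: [1.251, 1.181, -1.25]
ft_force: [0.0, 0.0, 0.1]
opening: 0.004
```

```bash
cat > lk.py <<'E'
import sys
from h import *
k=sys.argv[1]
s,T,tip=st(); print(round(s['t'],2),'tipF',np.round(w2f(tip),4),'F feeder',np.round(RF.T@s['ft_force'],2))
c=grab('scene','scene'+k); a,b,w,h=240,120,140,130
cv2.imwrite(f'pics/scene{k}z.png',cv2.resize(c['pixels'][b:b+h,a:a+w,::-1],None,fx=4,fy=4,interpolation=cv2.INTER_CUBIC))
E
python3 lk.py 2
```

```text
2.6 tipF [-0.0824  0.0389  0.1514] F feeder [0.01 0.02 0.1 ]
```

View pics/scene2z.png

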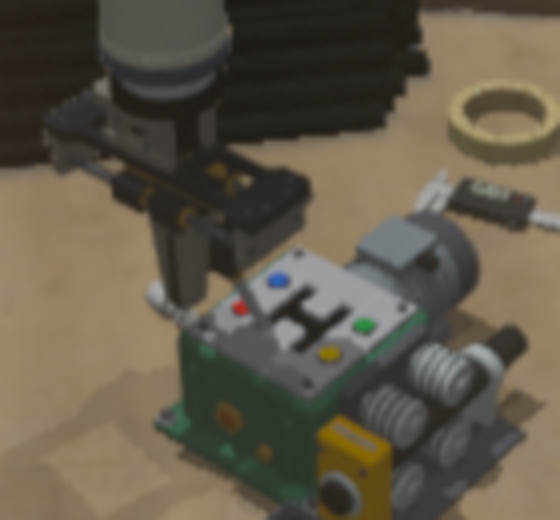

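Fingertips stand just near of the knob with no contact; the knob shows dark at crop (225,262). Now push gently.

Request:
arm_command([
  [[0, 0.004, 0], 0, 255],
  [[0, 0.008, 0], 0, 255],
  [[0, 0.012, 0], 0, 255],
  [[0, 0.015, 0], 0, 255],
  [[0, 0.018, 0], 0, 255],
])

```text
t: 3.15
position: [0.477, -0.114, 0.1724]
eef_rot: [1.25, 1.183, -1.251]
ft_force: [-2.6, 0.6, 1.1]
opening: 0.005
```

```bash
python3 lk.py 3
```

```text
3.15 tipF [-0.0653  0.0392  0.1504] F feeder [-2.64  0.49  1.07]
```

View pics/scene3z.png

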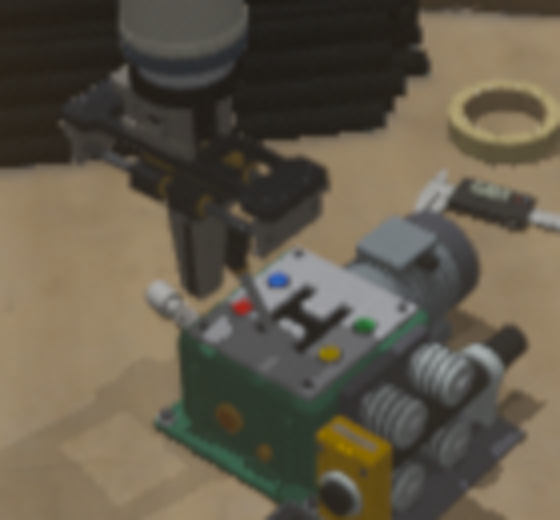

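Contact at 2.6 N, so the lever is moving. Continue to just short of neutral.

Request:
arm_command([
  [[0, 0.005, 0], 0, 255],
  [[0, 0.01, 0], 0, 255],
  [[0, 0.015, 0], 0, 255],
  [[0, 0.02, 0], 0, 255],
  [[0, 0.025, 0], 0, 255],
  [[0, 0.029, 0], 0, 255],
  [[0, 0.032, 0], 0, 255],
  [[0, 0.034, 0], 0, 255],
  [[0, 0.034, 0], 0, 255],
])

```text
t: 4.1
position: [0.5114, -0.1161, 0.1726]
eef_rot: [1.251, 1.182, -1.251]
ft_force: [-1.3, 0.4, 0.5]
opening: 0.008
```

```bash
python3 lk.py 4
```

```text
4.1 tipF [-0.0309  0.039   0.1506] F feeder [-1.29  0.3   0.51]
```

View pics/scene4z.png

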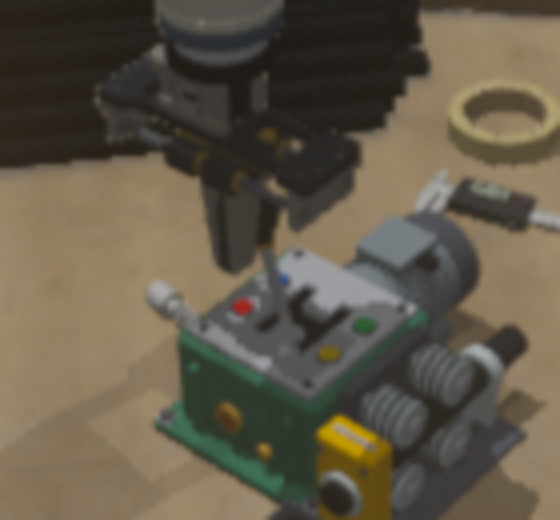

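Request:
arm_command([
  [[0, -0.015, 0], 0, 255],
  [[0, -0.04, 0], 0, 255],
  [[0, -0.04, -0.03], 0, 255],
  [[0, -0.04, -0.06], 0, 255],
  [[0, -0.02, -0.062], 0, 255],
  [[0, 0.01, -0.062], 0, 255],
  [[0, 0.031, -0.062], 0, 255],
  [[0, 0.031, -0.062], 0, 255],
])

```text
t: 4.95
position: [0.5484, -0.056, 0.1729]
eef_rot: [1.252, 1.18, -1.248]
ft_force: [0.7, -0.3, 0.6]
opening: 0.004
```

```bash
cat >> lk.py <<'E'
from scipy.optimize import least_squares
for n in ('scene','top'):
    if n=='top': c=grab(n,n+k); cv2.imwrite(f'pics/top{k}z.png',cv2.resize(c['pixels'][130:240,240:380,::-1],None,fx=4,fy=4,interpolation=cv2.INTER_CUBIC))
    Q,m=look(c,pr=False)
    g=np.array([(w2f(q)[0],w2f(q)[1]) for q in Q]) if len(Q) else np.zeros((0,2))
    if len(sys.argv)>2:
        e=np.array([float(x) for x in sys.argv[2:4]]); Q=Q[np.linalg.norm(g-e,axis=1)<.028]
    if len(Q)>15:
        r=least_squares(lambda p:np.linalg.norm(Q-p,axis=1)-.018,Q.mean(0)-[0,0,.01],loss='soft_l1',f_scale=.002); print(n,len(Q),'knobF',np.round(w2f(r.x),4))
E
python3 lk.py 5 0 .039
```

```text
4.95 tipF [0.0028 0.1011 0.1509] F feeder [ 0.73 -0.24  0.6 ]
scene 119 knobF [-0.003   0.0386  0.1852]
top 40 knobF [-0.0012  0.0401  0.1848]
```

View pics/scene5z.png

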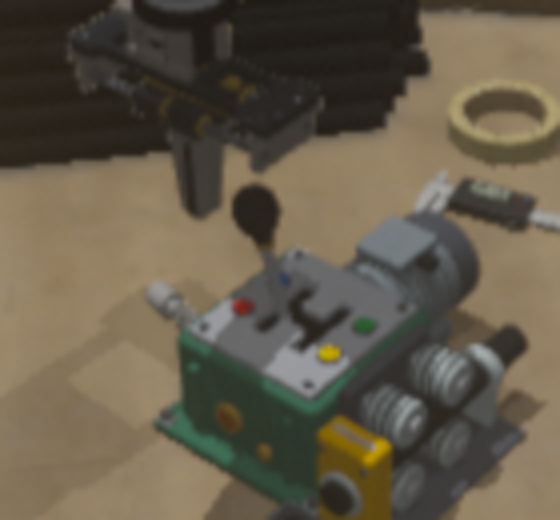

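View pics/top5z.png

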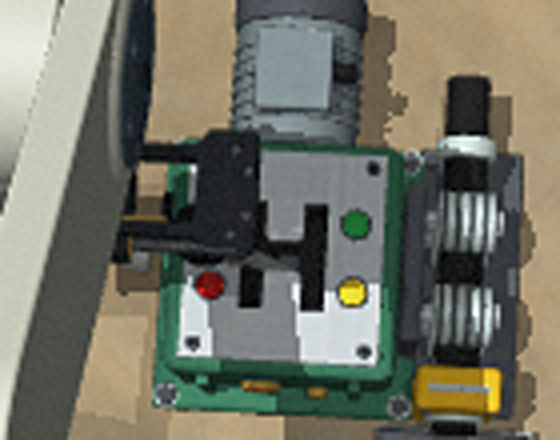

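Knob is at x≈-2 mm in both views, so it is in neutral, and the shaft enters the gate at the channel (scene crop 278,312). Fingertips are left of it, so now push right.

Request:
arm_command([
  [[0, -0.005, 0.01], 0, 255],
  [[0, -0.005, 0.018], 0, 255],
  [[0, -0.005, 0.023], 0, 255],
  [[0, -0.005, 0.028], 0, 255],
  [[0, -0.005, 0.033], 0, 255],
  [[0, -0.005, 0.038], 0, 255],
  [[0, -0.005, 0.043], 0, 255],
  [[0, -0.005, 0.043], 0, 255],
])

```text
t: 5.85
position: [0.5382, -0.0992, 0.1726]
eef_rot: [1.251, 1.181, -1.251]
ft_force: [-0.4, -0.6, 0.3]
opening: 0.006
```

```bash
python3 lk.py 6 0 .025
```

```text
5.85 tipF [-0.005   0.0574  0.1506] F feeder [-0.41 -0.6   0.28]
scene 195 knobF [-0.0048  0.0255  0.1888]
top 47 knobF [-0.0021  0.0244  0.1881]
```

View pics/scene6z.png

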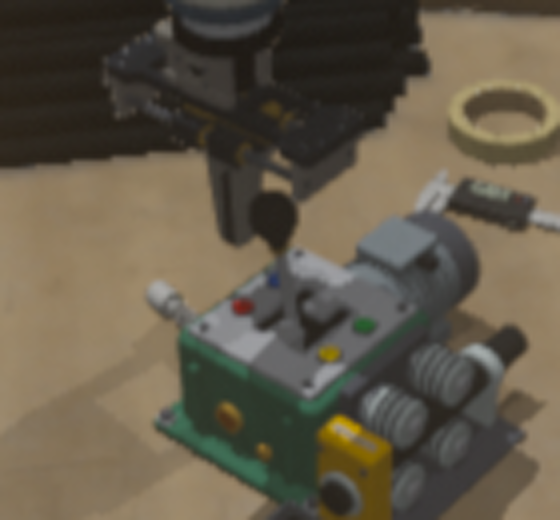

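Request:
arm_command([
  [[0, 0.001, 0.005], 0, 255],
  [[0, 0.002, 0.01], 0, 255],
  [[0, 0.002, 0.015], 0, 255],
  [[0, 0.002, 0.02], 0, 255],
  [[0, 0.002, 0.025], 0, 255],
  [[0, 0.002, 0.03], 0, 255],
  [[0, 0.002, 0.035], 0, 255],
  [[0, 0.002, 0.04], 0, 255],
  [[0, 0.002, 0.045], 0, 255],
  [[0, 0.002, 0.05], 0, 255],
  [[0, 0.002, 0.053], 0, 255],
])

```text
t: 7.05
position: [0.5369, -0.1521, 0.1724]
eef_rot: [1.251, 1.182, -1.251]
ft_force: [-0.6, 1.0, -1.7]
opening: 0.005
```

```bash
python3 lk.py 7 0 -.028
```

```text
7.05 tipF [-0.0033  0.0045  0.1504] F feeder [-0.64  0.92 -1.7 ]
scene 197 knobF [-0.005  -0.0265  0.1888]
```

View pics/scene7z.png

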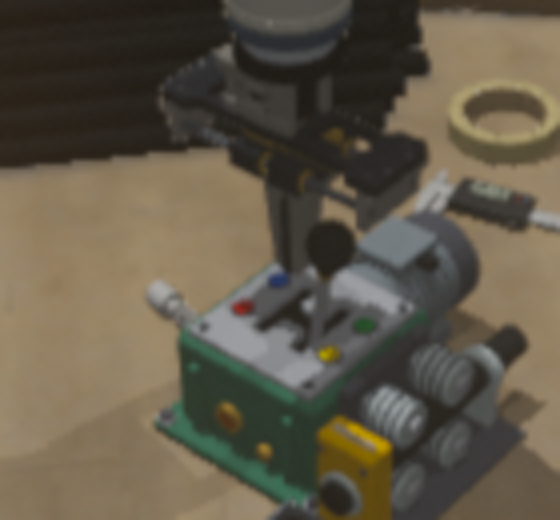

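Request:
arm_command([
  [[0, 0, 0.003], 0, 255],
  [[0, 0, 0.005], 0, 255],
  [[0, 0, 0.007], 0, 255],
  [[0, 0, 0.008], 0, 255],
  [[0, 0, 0.009], 0, 255],
])

```text
t: 7.65
position: [0.5366, -0.1606, 0.1725]
eef_rot: [1.251, 1.182, -1.251]
ft_force: [-0.3, 2.4, -1.3]
opening: 0.005
```

```bash
python3 lk.py 8 0 -.035
```

```text
7.65 tipF [-0.0032 -0.004   0.1505] F feeder [-0.46  2.42 -1.34]
scene 209 knobF [-0.005  -0.0349  0.1871]
```

Request:
arm_command([
  [[0, 0, 0.001], 0, 255],
  [[0, 0, 0.002], 0, 255],
  [[0, 0, 0.003], 0, 255],
])

```text
t: 8.05
position: [0.5364, -0.1636, 0.1726]
eef_rot: [1.251, 1.182, -1.251]
ft_force: [-0.8, 3.0, -1.7]
opening: 0.002
```

```bash
python3 lk.py 9 0 -.037
```

```text
8.05 tipF [-0.0032 -0.007   0.1506] F feeder [-0.93  2.98 -1.73]
scene 207 knobF [-0.005  -0.0369  0.1864]
```

View pics/scene9z.png

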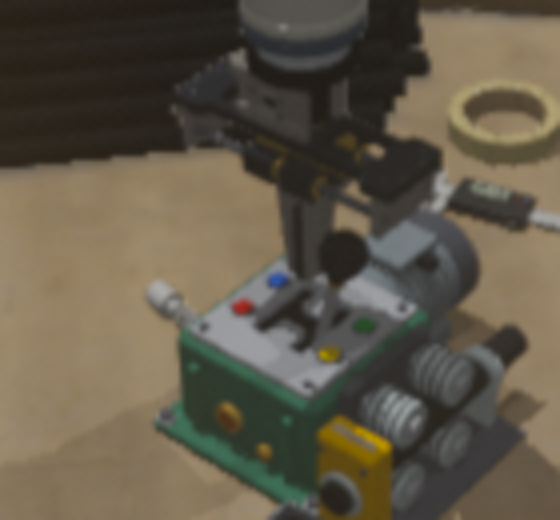

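Force 3 N, knob at y≈-38 mm, level with the right slot. Now move round to the near side.

Request:
arm_command([
  [[0, 0, -0.012], 0, 255],
  [[0, 0, -0.03], 0, 255],
  [[0, -0.03, -0.03], 0, 255],
  [[0, -0.062, -0.03], 0, 255],
  [[0, -0.062, -0.03], 0, 255],
  [[0, -0.062, 0], 0, 255],
  [[0, -0.062, 0.031], 0, 255],
  [[0, -0.062, 0.031], 0, 255],
  [[0, -0.045, 0.031], 0, 255],
  [[0, -0.045, 0.031], 0, 255],
])

```text
t: 9.15
position: [0.4918, -0.1919, 0.1729]
eef_rot: [1.252, 1.18, -1.25]
ft_force: [0.8, -0.1, -0.1]
opening: 0.009
```

```bash
python3 lk.py 10 0 -.037
```

```text
9.15 tipF [-0.0461 -0.0378  0.1509] F feeder [ 0.84 -0.03 -0.06]
scene 62 knobF [-0.0034 -0.0406  0.1842]
```

View pics/scene10z.png

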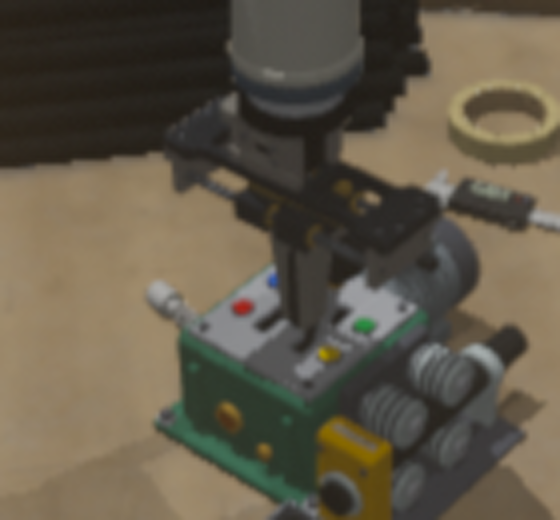

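View pics/top10z.png

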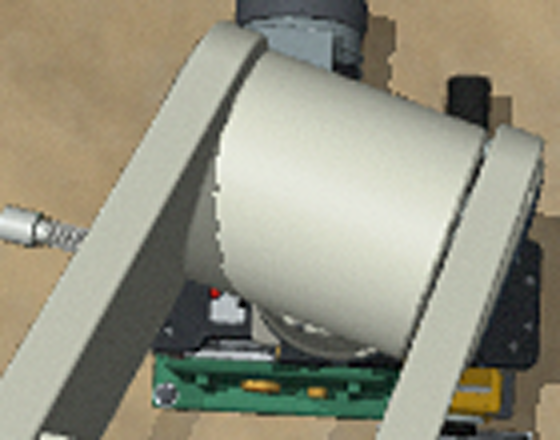

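Request:
arm_command([
  [[0, 0.008, 0], 0, 255],
  [[0, 0.013, 0], 0, 255],
  [[0, 0.017, 0], 0, 255],
  [[0, 0.021, 0], 0, 255],
  [[0, 0.025, 0], 0, 255],
  [[0, 0.029, 0], 0, 255],
])

```text
t: 9.85
position: [0.5188, -0.1936, 0.1725]
eef_rot: [1.251, 1.182, -1.251]
ft_force: [-2.3, -0.8, 1.8]
opening: 0.005
```

```bash
python3 lk.py 11 0.01 -.037
```

```text
9.85 tipF [-0.0191 -0.038   0.1505] F feeder [-2.28 -0.98  1.83]
scene 52 knobF [ 0.006  -0.0405  0.1864]
```

Normal sliding force (about 2.3 N). Continue.

Request:
arm_command([
  [[0, 0.004, 0], 0, 255],
  [[0, 0.008, 0], 0, 255],
  [[0, 0.012, 0], 0, 255],
  [[0, 0.016, 0], 0, 255],
])

```text
t: 10.35
position: [0.535, -0.1946, 0.1725]
eef_rot: [1.251, 1.182, -1.251]
ft_force: [-2.1, -0.5, 0.5]
opening: 0.007
```

```bash
python3 lk.py 12 0.03 -.037
```

```text
10.35 tipF [-0.0029 -0.038   0.1505] F feeder [-2.02 -0.62  0.49]
scene 47 knobF [ 0.0251 -0.041   0.1842]
```

View pics/scene12z.png

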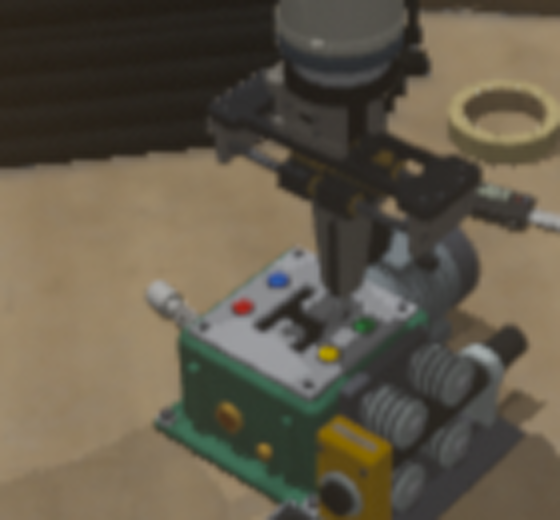

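The knob (dark at crop 380,245) is in the far-right slot, heading for green. Keep going.

Request:
arm_command([
  [[0, 0.004, 0], 0, 255],
  [[0, 0.008, 0], 0, 255],
  [[0, 0.012, 0], 0, 255],
  [[0, 0.016, 0], 0, 255],
  [[0, 0.02, 0], 0, 255],
  [[0, 0.022, 0], 0, 255],
])

```text
t: 11.05
position: [0.5571, -0.1957, 0.1725]
eef_rot: [1.251, 1.182, -1.251]
ft_force: [-1.0, 0.3, -1.3]
opening: 0.001
```

```bash
python3 lk.py 13 0.048 -.037
```

```text
11.05 tipF [ 0.0192 -0.0379  0.1505] F feeder [-0.97  0.21 -1.33]
scene 59 knobF [ 0.0453 -0.0395  0.1806]
```

Request:
arm_command([
  [[0, 0.002, 0], 0, 255],
  [[0, 0.003, 0], 0, 255],
  [[0, 0.004, 0], 0, 255],
])

```text
t: 11.45
position: [0.5606, -0.196, 0.1725]
eef_rot: [1.251, 1.182, -1.251]
ft_force: [-1.7, 0.8, -1.4]
opening: 0.005
```

Request:
arm_command([
  [[0, 0.001, 0], 0, 255],
  [[0, 0.001, 0], 0, 255],
])

```text
t: 11.65
position: [0.5618, -0.1961, 0.1726]
eef_rot: [1.251, 1.182, -1.251]
ft_force: [-2.8, 0.7, -1.7]
opening: 0.005
```

Request:
arm_command([
  [[0, 0.001, 0], 0, 255],
  [[0, 0.001, 0], 0, 255],
])

```text
t: 11.85
position: [0.5626, -0.1961, 0.1725]
eef_rot: [1.251, 1.182, -1.251]
ft_force: [-1.8, 0.9, -1.4]
opening: 0.005
```

Request:
arm_command([
  [[0, 0.001, 0], 0, 255],
  [[0, 0.001, 0], 0, 255],
])

```text
t: 12.05
position: [0.5634, -0.1961, 0.1724]
eef_rot: [1.25, 1.183, -1.251]
ft_force: [-4.1, 0.7, -1.1]
opening: 0.008
```

Request:
arm_command([
  [[0, 0.001, 0], 0, 255],
  [[0, 0.001, 0], 0, 255],
])

```text
t: 12.25
position: [0.5639, -0.1961, 0.1723]
eef_rot: [1.25, 1.183, -1.252]
ft_force: [-5.1, 0.7, -1.5]
opening: 0.004
```

```bash
python3 lk.py 14 0.053 -.037
```

```text
12.25 tipF [ 0.0261 -0.0379  0.1503] F feeder [-5.17  0.37 -1.47]
scene 61 knobF [ 0.0467 -0.0392  0.182 ]
```

View pics/scene14z.png

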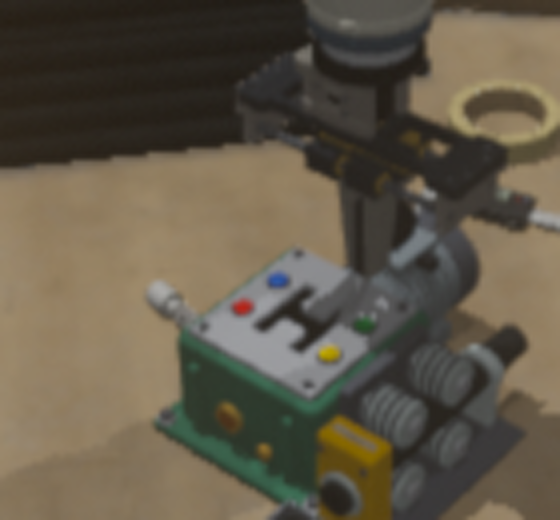

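Force rises to 5 N and the tool yields only 0.5 mm per 1 mm commanded, so this is the end stop. The tip-inferred knob x of about 54 mm agrees. Back off and look.

Request:
arm_command([
  [[0, -0.01, 0], 0, 255],
  [[0, -0.04, 0], 0, 255],
  [[0, -0.08, 0], 0, 255],
  [[-0.03, -0.11, 0.01], 0, 255],
  [[-0.07, -0.14, 0.02], 0, 255],
  [[-0.1, -0.18, 0.04], 0, 255],
  [[-0.1, -0.2, 0.08], 0, 255],
  [[-0.1, -0.21, 0.12], 0, 255],
  [[-0.1, -0.22, 0.16], 0, 255],
  [[-0.1, -0.22, 0.2], 0, 255],
  [[-0.1, -0.22, 0.24], 0, 255],
  [[-0.1, -0.22, 0.24], 0, 255],
])

```text
t: 13.55
position: [0.3314, -0.4279, 0.2732]
eef_rot: [1.251, 1.176, -1.253]
ft_force: [0.4, -0.4, -0.3]
opening: 0.004
```

```bash
python3 lk.py 15 0.053 -.037
```

```text
13.55 tipF [-0.1931 -0.2825  0.2512] F feeder [ 0.38 -0.4  -0.26]
scene 46 knobF [ 0.0529 -0.0408  0.1768]
top 216 knobF [ 0.0557 -0.038   0.1754]
```

View pics/scene15z.png

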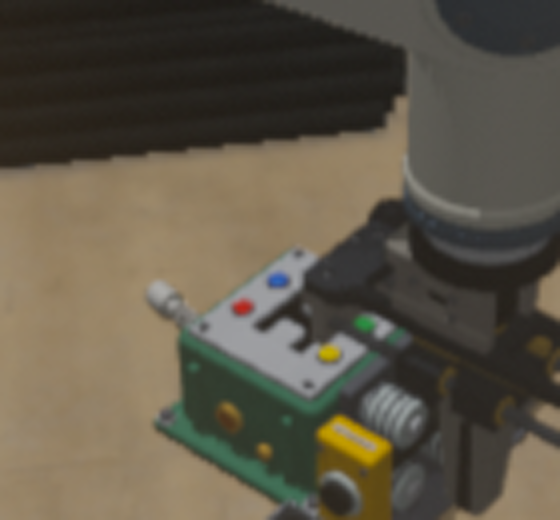

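View pics/top15.png

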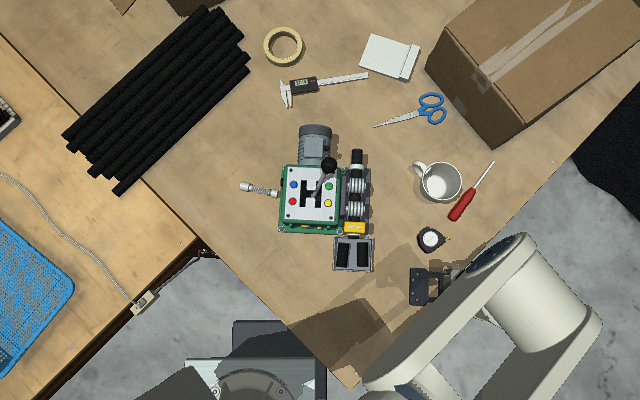

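The top view shows the lever leaning far-right beside green, with the knob at (329,164). Both views put the knob at x≈54 mm, which is home. Tubes, gauge and mug are unmoved and the arm is clear.

```bash
python3 -c "from rig import sign_off; print(sign_off())"
```

```text
the job is handed in; nothing more can be done
None
```

The gear lever is home in the far right-hand slot beside the green button, and I have handed the job in. I pushed it with closed fingertips only: from the near-left slot out to neutral, right across the channel, then far into the slot. It never entered the slot beside the yellow button.

- **Final position:** with the arm backed off, both cameras showed the knob about 54 mm far and 39 mm right of the gate centre. The text gives about 53.5 mm and 37 mm. The cameras disagreed with each other by about 3 mm, within calibration error.
- **Forces:** readings while pushing were about 1–3 N. They rose to 5 N at the end stop, where I stopped pushing.
- **Other objects:** the tubes, plug gauge and mug look unmoved in the last top picture. I compared them by eye, not by measurement.
- **Time:** about 13.6 s of the 45 s allowed.
- **Failed checks:** none. While the gripper partly hid the knob at the end stop, one scene-camera fit read 47 mm; the unobstructed views replaced it.

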